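# Refit the press-lid spring of the dog-treat canister

### The job

Pick up the compression spring and thread it, blue notched end down, over the upright rod of the upturned treat-canister lid. Whenever the end snags on the brass lugs, press only gently and twist the spring a little until it slips past, and go on until the blue end sits fully home on the steel lid; then let go and leave the other things on the shelf alone.

Things in the scene. Friction and masses are not known exactly. Their poses are not given: they have to be found in the camera images.
- plunger: The canister's press-lid, upside down on a non-slip ring and fixed: a stainless disc 94 mm across, 25 mm high, with an aluminium rod of 17 mm diameter standing 68 mm up from its middle, carrying two sets of brass lugs. Origin: centre of the underside, z up. Its yaw tells nothing about the lugs' angles. Pushing the spring on it, on the rod or the lugs harder than 20 N counts as damage.
- seat (a point): Centre of the lid disc's flat top face (25 mm above the shelf top), where the blue spring end must finally sit; the rod rises from it.
- rod_tip (a point): Top centre of the rod, 68 mm above the seat. The rod's last 8 mm taper from 17 to 8 mm diameter.
- lugs_upper (a point): Point on the rod axis, 44 mm above the seat, level with the tops of the upper brass lug set: three lugs 120 degrees apart, 5 mm wide, 4 mm high, reaching 13.5 mm from the axis. Their angle about the rod differs every time and is NOT given by this point's axes.
- lugs_lower (a point): The same for the lower, equal lug set: 24 mm above the seat. It is always turned at least 25 degrees from the upper set (counting the 120-degree symmetry), by an amount that differs every time and is not given.
- spring: Compression spring, 40 mm outer diameter, 60 mm tall, standing on its blue end at the start: orange sleeve on top, steel coils (bore 31 mm), blue notched end ring. Origin: centre of the underside while uncompressed, z along its axis to the sleeve. Blue end turns with the sleeve; 0.12 kg. Shortening it takes 1.6 N to begin, then 0.8 N per mm, coil-bound after 12 mm (11 N).
- spring_foot (a point): Centre of the underside of the 8 mm high blue end ring, moving with it. Its three inward teeth (5 mm high) leave a 20 mm bore; the three notches between them, at 0, 120, 240 degrees from the spring's x axis, about 10 mm wide, let the lugs pass when lined up within about 10 degrees: once in any 120 degrees of twist. Then the pressed blue end springs down and the force drops.
- spring_sleeve (a point): Centre of the orange plastic sleeve by which to hold the spring, on its axis, 53 mm above the spring's origin. The sleeve is 14 mm high, 40 mm outer and 31 mm inner diameter. Under twist the coils wind up a little: the blue end lags the sleeve by up to 11 degrees (0.5 N m per rad).
- canister: Closed stainless treat canister, 92 mm diameter, 125 mm high, loose. Origin: centre of its underside. Bystander.
- flashlight: White plastic flashlight lying along its x axis, 150 mm long, 40 mm diameter head. Origin: on the shelf under its middle. Bystander.
- bone: Coral hard silicone chew bone lying along its x axis, 122 mm long, 58 mm wide, 32 mm high. Origin: on the shelf under its middle. Bystander.
- carabiner: Aluminium carabiner lying flat, long along its x axis, 94 mm by 50 mm, 13 mm high. Origin: on the shelf under its middle. Bystander.
Not all that is in view belongs to the job. There is more than one size of the spring; the job needs the middle-sized. Leave any purple look-alike of the plunger alone.

How it is judged:
By the outcome, as a careful person would: the job done as asked, in the order asked, and still so for the second after the job is handed in, with the robot touching nothing.
It also fails if it takes over 64 s, if anything falls off the work surface, if the arm or the gripper's body presses on something with over 40 N, if the wrist force passes 120 N, or if a joint passes its speed limit or range.

### The arm

A 7-joint arm with a two-finger parallel gripper is mounted at the origin on the work surface. World frame = base frame: x ahead of the robot, y to its left, z up, the work surface at z = 0. Lengths are in m, angles in rad, forces in N, time in s.
With the tool pointing down it reaches from about 0.35 to 0.9 m from the base axis. Payload 7.2 kg.
Tool frame: the origin (TCP) lies between the finger pads; the fingertips stand 14 mm ahead of it and the grasp point (between the pads) lies 5 mm behind it; z points along the fingers, y is the direction in which the jaws open and shut (so a half turn about z gives the same grasp; the last joint's range is limited). The gripper opens to 88 mm and grips with 3 to 60 N. Pads are 20 mm wide; open, the fingers measure 115 mm over their backs; the gripper's body (75 mm by 178 mm) begins 61 mm behind the grasp point.
Start: joints at [1.085, 0.411, -0.013, 1.596, 0.006, 1.134, -0.082], TCP at [0.254, -0.571, 0.237] pointing down, gripper open.
Joint ranges: [-2.95, 2.95], [-0.29, 1.99], [-1.47, 1.44], [0.14, 2.54], [-1.03, 4.17], [0.13, 1.85], [-2.86, 2.86]. Speed limits (rad/s): [2.39, 2.39, 3.01, 3.01, 3.14, 3.14, 3.14].

### API

Orientations are given as [roll, pitch, yaw] about the fixed x, y, z axes, in that order (R = Rz(yaw) Ry(pitch) Rx(roll)).
In Python, from workcell import * gives the robot as it stands.
- The arm moves only by the tool drive_tool, never from a script. Its argument "targets" is one flat list of numbers, 4 for each row, row after row: the shift along the tool's x, y, z normalised to -1 to 1, where 1 is 0.06 m, then the turn about the tool's z normalised to -1 to 1, where 1 is 6 degrees. In form: [x, y, z, spin, x, y, z, spin, ...]. A call has 1 to 5 rows; each row shifts and turns the commanded pose from where the row before left it, along the tool's axes as they then stand; what a row does not reach is not made up. A row lasts 1/8 s, in which the tool goes at most 62.5 mm and 10.7 degrees, less where a joint would pass 70% of its speed; a pose out of reach is approached as far as the arm can. A call with a number of a shift or a turn outside -1 to 1 is refused whole. A call with a gripper value outside its range is refused whole. "fingers" is the opening, from 0 (shut) to 1 (fully open), set as the call begins (left out, the last holds). The fingers move at their own pace and stop on an object; the grip force is fixed at half the most. Time passes only in rows, so rows that do not move let the fingers close. It gives the time, the measured TCP pose, the force and the opening at its end, in the units of the state.
- state(): the state, without advancing time (a new reading comes with each control period).
- camera(name): name is "scene" or "side" or "wrist"; returns a dict with "image" (480x640x3 uint8, blue, green, red), "z_map" (480x640 float32, m along the optical axis (not along the pixel's ray), 0 where there is no reading), "camera_matrix" (3x3 intrinsics, pixels), "R" (3x3) and "t" (3): a world point X has camera coordinates R X + t. Camera axes: x right, y down, z forward; pixel columns grow to the right and rows downward; lengths in m; the calibration is good to about 2 mm. A picture is of the moment at which its call begins.
- job_done(): hands the job in, once; it reports no verdict.
The state is a dict: "t": time; "joint_positions": joint angles; "dq": joint speeds; "effort": joint torques, N m; "eef_pos": TCP position; "eef_rot": TCP orientation; "wrist_force": force on the tool from outside, world axes, zero at the start; "torque": the same for the moment, N m; "width": finger opening in m.
Only numpy, scipy, OpenCV 4.12 (cv2) and the standard library are available. Lean on these libraries where they do the work, as an engineer would, in place of code of your own. Each camera call takes 0.05 s, during which the arm holds its last target.

## Working session

There is one attempt and no reset: what is moved stays moved. The work goes in short steps, Python scripts to look and compute and a tool call to move; the robot and the scene stay as the last step left them, time stands still between calls to the robot, and variables do not carry over. Pictures are saved under pics/ and viewed, and the job is handed in when it is done.

Besides the shell and the picture viewer there is one more tool, called after "Emit:" as name(argument=value, ...) on one line, values as JSON. drive_tool: Moves the arm, as the interface text tells. Scaled input: -1 to 1 covers 0.06 m each way for a shift and 6 degrees each way for a turn. Its arguments: {"type":"object","properties":{"targets":{"type":"array"},"fingers":{"type":"number"}},"required":["targets"]}

```bash
ls; mkdir -p pics
python3 - <<'E'
from workcell import *
import cv2
s=state()
print({k:(s[k]) for k in s})
for n in("scene","side","wrist"):
    c=camera(n); cv2.imwrite(f"pics/{n}0.png",c["image"])
    import numpy as np
    np.savez(f"pics/{n}0.npz",**c)
    print(n,c["camera_matrix"].tolist(),c["R"].tolist(),c["t"].tolist())
E
```

```text
pics
{'t': 0.0, 'joint_positions': array([ 1.08477164,  0.41183914, -0.01268132,  1.59702476,  0.00560764,
        1.13429318, -0.0822092 ]), 'dq': array([-0.00126163, -0.00225111,  0.00078553, -0.00013543,  0.00136369,
        0.00067586, -0.00144191]), 'effort': array([-3.14649415e-04, -5.87940216e+01,  6.41601440e-01, -2.91074198e+01,
       -5.38603601e-02,  1.83417695e-02,  1.16357255e-04]), 'eef_pos': array([ 0.25336203, -0.57082788,  0.23585498]), 'eef_rot': array([-3.14006910e+00,  1.27588991e-04,  4.17815211e-01]), 'wrist_force': array([-0.48768501,  1.43640237,  0.62912868]), 'torque': array([0.00174775, 0.00532798, 0.02771891]), 'width': 0.08806093113517163}
scene [[495.14587196771726, 0.0, 313.80877993746884], [0.0, 495.14587196771726, 236.2141895158708], [0.0, 0.0, 1.0]] [[0.886514391193392, 0.46218459914025395, -0.021854759769262818], [0.23713473469546006, -0.4943907714964339, -0.836268427396416], [-0.3973151794330581, 0.736181473127872, -0.5478845561022443]] [-0.5283091420288276, -0.041495769548317636, 1.1294059755364758]
side [[561.5723683183644, 0.0, 329.6961217965394], [0.0, 561.5723683183644, 244.56416719691887], [0.0, 0.0, 1.0]] [[-0.9684147242303114, -0.24876419962844104, -0.017008670646212497], [-0.14626614831292503, 0.6219947480715162, -0.7692390702695441], [0.20193844545215153, -0.7424546493589167, -0.6387346537441789]] [0.5549643037751504, 0.1527597514037347, 1.1137039465247804]
wrist [[424.5707438777959, 0.0, 317.20696340629985], [0.0, 424.5707438777959, 231.97900189075412], [0.0, 0.0, 1.0]] [[0.4051031999874882, -0.9142701760542112, -0.001201056910707667], [-0.880288154055526, -0.3904002930249257, 0.26959298402512294], [-0.24694971793750872, -0.10815570435191044, -0.962973613567231]] [-0.6246434745764022, -0.032848599390787596, 0.391384943667223]
```

View pics/scene0.png

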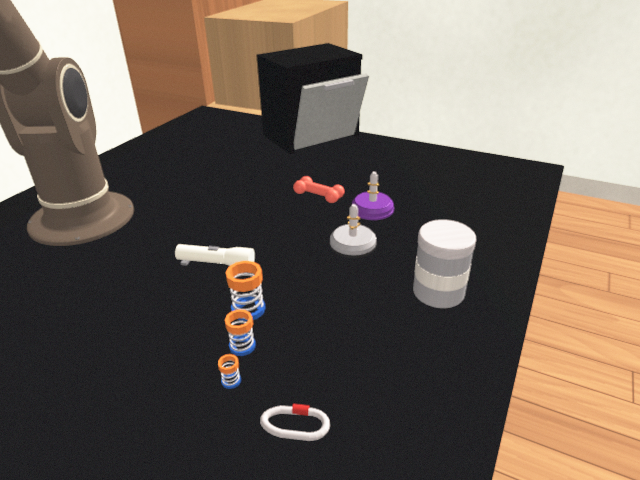

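View pics/side0.png

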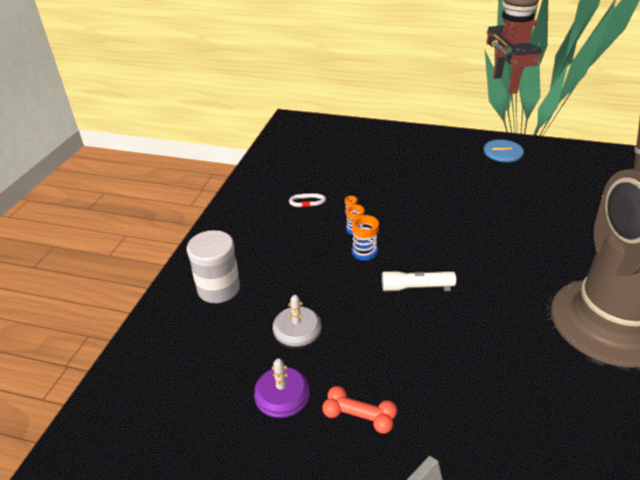

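View pics/wrist0.png

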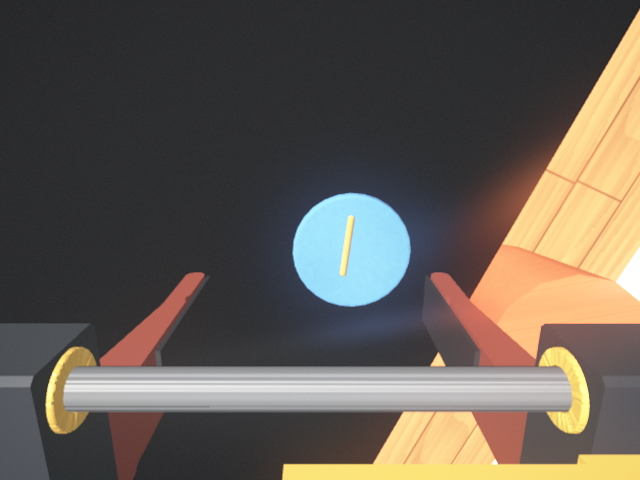

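The scene picture shows the three springs at about (245,290), (240,333) and (230,372), so the middle one is at (240,333). The steel plunger is at (353,240) with its rod tip at (353,207), and the purple look-alike is at (374,205).

```bash
cat > h.py <<'E'
import numpy as np, cv2
from scipy.optimize import least_squares
def cloud(c):
    z=c["z_map"]; K=c["camera_matrix"]
    v,u=np.mgrid[0:480,0:640]
    P=np.stack([(u-K[0,2])/K[0,0]*z,(v-K[1,2])/K[1,1]*z,z],-1)
    return (P-c["t"])@c["R"]   # R^T(P-t)
def proj(c,X):
    p=c["camera_matrix"]@(c["R"]@np.asarray(X)+c["t"]); return p[:2]/p[2]
def circ(xy,r=None):
    m=xy.mean(0)
    if r is None:
        f=lambda p:np.hypot(*(xy-p[:2]).T)-p[2]; s=least_squares(f,[*m,.02],loss='soft_l1',f_scale=.002)
    else:
        f=lambda p:np.hypot(*(xy-p[:2]).T)-r; s=least_squares(f,m,loss='soft_l1',f_scale=.002)
    return s.x, np.sqrt(np.mean(s.fun**2))
E
python3 - <<'E'
from h import *
for n in("scene","side"):
    c=dict(np.load(f"pics/{n}0.npz")); P=cloud(c); hsv=cv2.cvtColor(c["image"],cv2.COLOR_BGR2HSV)
    ok=(c["z_map"]>0)
    m=ok&(hsv[...,0]>5)&(hsv[...,0]<16)&(hsv[...,1]>200)&(hsv[...,2]>120)&(P[...,2]<.12)&(P[...,2]>.02)&(P[...,0]>0)
    k,l,st,_=cv2.connectedComponentsWithStats(m.astype(np.uint8))
    for i in range(1,k):
        if st[i,4]<30: continue
        q=P[l==i]
        print(n,st[i],"zmax %.3f zmin %.3f"%(q[:,2].max(),q[:,2].min()),"ext",np.ptp(q[:,:2],axis=0),"mid",(q[:,:2].max(0)+q[:,:2].min(0))/2)
        t=q[q[:,2]>np.percentile(q[:,2],97)-.004]
        print("   top circ",circ(t[:,:2]))
    # plunger disc top
    box={"scene":(325,220,382,256),"side":(268,300,328,350)}[n]
    x0,y0,x1,y1=box
    q=P[y0:y1,x0:x1].reshape(-1,3); zz=c["z_map"][y0:y1,x0:x1].ravel()>0
    q=q[zz]; t=q[(q[:,2]>.018)&(q[:,2]<.032)]
    print(n,"disc",len(t),np.median(t[:,2]),(t[:,:2].max(0)+t[:,:2].min(0))/2,np.ptp(t[:,:2],axis=0))
    hull=cv2.convexHull(t[:,:2].astype(np.float32))[:,0]
    print(" hull circ",circ(hull))
    box={"scene":(340,195,367,240),"side":(283,288,308,330)}[n]
    x0,y0,x1,y1=box
    q=P[y0:y1,x0:x1].reshape(-1,3); zz=c["z_map"][y0:y1,x0:x1].ravel()>0
    q=q[zz]; t=q[(q[:,2]>.035)&(q[:,2]<.1)]
    print(" rod",len(t),t.mean(0),t.max(0)); 
    t=t[(t[:,2]<.09)]; print(circ(t[:,:2],.0085))
E
```

```text
scene disc 826 0.025119435731602018 [0.59821925 0.16396493] [0.09060543 0.08810119]
 hull circ (array([0.59884893, 0.16346656, 0.04436988]), np.float64(0.001026888855733146))
 rod 246 [0.5997853  0.16193399 0.066198  ] [0.61125623 0.17767746 0.09624008]
(array([0.59737772, 0.16733132]), np.float64(0.002122779995305782))
side [345 196  33  41 332] zmax 0.089 zmin 0.029 ext [0.10607919 0.18533206] mid [ 0.54095102 -0.16103536]
   top circ (array([ 0.51553194, -0.09577973,  0.02597673]), np.float64(0.0022962182812096667))
side disc 1115 0.024667302460486203 [0.59662184 0.16941461] [0.09243441 0.08715003]
 hull circ (array([0.59662778, 0.16829011, 0.04519913]), np.float64(0.0010921617339144343))
 rod 234 [0.59629555 0.17055495 0.06670533] [0.61119758 0.1812179  0.09637901]
(array([0.5979816 , 0.16533497]), np.float64(0.002066092326965775))
```

Run:
```python
from h import *
for n in("scene","side"):
    c=dict(np.load(f"pics/{n}0.npz")); P=cloud(c); hsv=cv2.cvtColor(c["image"],cv2.COLOR_BGR2HSV)
    px={"scene":(239,327),"side":(355,216)}[n]
    if n=="scene": print(hsv[322:334:3,236:244:3].tolist())
    ok=(c["z_map"]>0)
    m=ok&(hsv[...,0]>4)&(hsv[...,0]<20)&(hsv[...,1]>150)&(hsv[...,2]>90)&(P[...,2]<.12)&(P[...,2]>.015)&(P[...,1]<0.1)&(P[...,1]>-.35)&(P[...,0]>.3)
    Q=P[m]; print(n,len(Q))
    # cluster by y
    lab=np.zeros(len(Q),int)
    from scipy.cluster.hierarchy import fcluster,linkage
    lab=fcluster(linkage(Q[:,:2],'single'),.01,'distance')
    for i in range(1,lab.max()+1):
        q=Q[lab==i]
        if len(q)<25: continue
        zt=np.percentile(q[:,2],98)
        print(len(q),"z",q[:,2].min(),zt,"ext",np.ptp(q[:,:2],axis=0),"mid",(q[:,:2].max(0)+q[:,:2].min(0))/2)
        h=cv2.convexHull(q[:,:2].astype(np.float32))[:,0]
        print("  hull",circ(h)); print("  minEnc",cv2.minEnclosingCircle(q[:,:2].astype(np.float32)))
```

```text
[[[7, 11, 206], [176, 12, 151], [174, 9, 141]], [[10, 182, 198], [11, 186, 202], [16, 174, 254]], [[12, 195, 200], [11, 191, 207], [11, 190, 199]], [[11, 189, 202], [11, 191, 202], [11, 189, 200]]]
scene 1464
784 z 0.023939326177074317 0.08624637248923024 ext [0.05992073 0.05919402] mid [ 0.51635961 -0.09574206]
  hull (array([ 0.51711971, -0.09534264,  0.02930636]), np.float64(0.0005824025436857364))
  minEnc ((0.5162836313247681, -0.09581810235977173), 0.03034275583922863)
442 z 0.046844271808591555 0.06185734694758912 ext [0.04190921 0.04131561] mid [ 0.55637654 -0.17081128]
  hull (array([ 0.55686082, -0.17114296,  0.02062901]), np.float64(0.00038970746597315014))
  minEnc ((0.5567940473556519, -0.17121288180351257), 0.021479563787579536)
238 z 0.031298279714461585 0.043086193401467764 ext [0.02872824 0.03015611] mid [ 0.58122563 -0.2350408 ]
  hull (array([ 0.58124835, -0.23538147,  0.01454373]), np.float64(0.00048058601557661646))
  minEnc ((0.581368088722229, -0.23517274856567383), 0.01538028847426176)
side 675
416 z 0.06473599074423009 0.0871543612326928 ext [0.05583615 0.06400903] mid [ 0.5158295  -0.09493689]
  hull (array([ 0.5160876 , -0.09526522,  0.02998641]), np.float64(0.001429491054473612))
  minEnc ((0.5149959325790405, -0.0951070785522461), 0.03228582814335823)
88 z 0.01796661578887827 0.044274387758980495 ext [0.02696472 0.03227946] mid [ 0.58050826 -0.23756166]
  hull (array([ 0.58025444, -0.23707852,  0.01475727]), np.float64(0.0009499489094229409))
  minEnc ((0.5798128247261047, -0.23743686079978943), 0.016657035797834396)
171 z 0.022552793318751083 0.06264370392614688 ext [0.04066487 0.04509532] mid [ 0.556188   -0.17155338]
  hull (array([ 0.55685082, -0.17113116,  0.02190128]), np.float64(0.001187582125038005))
  minEnc ((0.5557366609573364, -0.17121589183807373), 0.023655688390135765)
```

```bash
cat >> h.py <<'E'
from scipy.spatial.transform import Rotation as Ro
def mv(s,X,yaw=None):
    """needed shift in tool axes (units of .06 m) and spin (units of 6deg)"""
    R=Ro.from_euler('xyz',s["eef_rot"]).as_matrix()
    d=R.T@(np.asarray(X)-s["eef_pos"])
    out=(d/.06).round(2)
    y=s["eef_rot"][2]
    sp=None if yaw is None else -((np.degrees(yaw-y)+180)%360-180)/6
    return out,sp
E
python3 - <<'E'
from h import *
from workcell import *
s=state()
c=dict(np.load("pics/wrist0.npz")); R=Ro.from_euler('xyz',s["eef_rot"]).as_matrix()
cp=-c["R"].T@c["t"]
print("cam in tool",R.T@(cp-s["eef_pos"]),"optical axis in tool",R.T@c["R"][2], "camx in tool",R.T@c["R"][0])
# canister, purple
for n,box in(("scene",(415,225,474,300)),):
    c=dict(np.load(f"pics/{n}0.npz")); P=cloud(c); x0,y0,x1,y1=box
    q=P[y0:y1,x0:x1].reshape(-1,3); q=q[(q[:,2]>.02)&(q[:,2]<.14)&(c["z_map"][y0:y1,x0:x1].ravel()>0)]
    t=q[q[:,2]>.118]; print("can",q[:,2].max(),cv2.minEnclosingCircle(t[:,:2].astype(np.float32)))
    x0,y0,x1,y1=352,190,396,218
    q=P[y0:y1,x0:x1].reshape(-1,3); q=q[(q[:,2]>.018)&(q[:,2]<.035)]
    print("purple",cv2.minEnclosingCircle(q[:,:2].astype(np.float32)))
print(mv(s,[.5565,-.1713,.30],np.radians(118)))
E
```

```text
cam in tool [ 0.07344386  0.00033193 -0.14900278] optical axis in tool [-2.69524175e-01 -1.93884808e-04  9.62993604e-01] camx in tool [-7.52850262e-04  9.99999717e-01 -9.37347150e-06]
can 0.1279242756857055 ((0.7962393164634705, 0.09331666678190231), 0.04628884047269821)
purple ((0.5803016424179077, 0.3146657347679138), 0.04621328040957451)
(array([ 7.32, -4.04, -1.06]), np.float64(-15.676541217338714))
```

Run:
```python
from h import *
from workcell import *
s=state()
print(mv(s,[.5908,-.2357,.15],np.radians(118)))
```

```text
(array([ 7.41, -2.82,  1.44]), np.float64(-15.676541217338714))
```

Emit:
drive_tool(targets=[0.9,-0.35,0,0,0.9,-0.35,0,0,0.9,-0.35,0,0,0.9,-0.35,0,0,0.9,-0.35,0,0])

```text
t: 0.78
eef_pos: [0.4587, -0.3642, 0.2366]
eef_rot: [-3.142, 0.0, 0.418]
wrist_force: [0.7, -0.2, -0.4]
width: 0.0875
```

Emit:
drive_tool(targets=[0.9,-0.35,0.4,0,0.9,-0.35,0.4,0,0.9,-0.35,0.4,0,0.2,0,0.2,-1,0,0,0,-1])

```text
t: 1.4
eef_pos: [0.5912, -0.2358, 0.1509]
eef_rot: [-3.139, 0.001, 0.634]
wrist_force: [0.4, -0.8, -0.0]
width: 0.0879
```

Emit:
drive_tool(targets=[0,0,0,-1,0,0,0,-1,0,0,0,-1,0,0,0,-1,0,0,0,-1])

```text
t: 2.02
eef_pos: [0.5906, -0.238, 0.1525]
eef_rot: [-3.141, 0.0, 1.154]
wrist_force: [-0.1, -0.4, -0.4]
width: 0.088
```

Emit:
drive_tool(targets=[0,0,0,-1,0,0,0,-1,0,0,0,-1,0,0,0,-1,0,0,0,-1])

```text
t: 2.65
eef_pos: [0.5906, -0.238, 0.1525]
eef_rot: [-3.141, -0.0, 1.678]
wrist_force: [0.4, -0.2, -0.4]
width: 0.0878
```

Emit:
drive_tool(targets=[0,0,0,-1,0,0,0,-1,0,0,0,-1,0,0,0,-0.7,0,0,0,0])

```text
t: 3.28
eef_pos: [0.5905, -0.2381, 0.1525]
eef_rot: [-3.141, -0.001, 2.061]
wrist_force: [0.0, -0.2, -0.0]
width: 0.0878
```

Run:
```python
from h import *
from workcell import *
s=state(); print(s["joint_positions"].round(3))
c=camera("wrist"); np.savez("pics/w1.npz",**c); 
im=c["image"]; 
for X in([.5565,-.1713,.06],[.5565,-.1713,.0]): print(proj(c,X))
cv2.imwrite("pics/w1.png",im)
u,v=proj(c,[.5565,-.1713,.03]).astype(int)
crop=im[max(v-60,0):v+60,max(u-60,0):u+60]; cv2.imwrite("pics/w1c.png",cv2.resize(crop,None,fx=5,fy=5,interpolation=cv2.INTER_CUBIC))
```

```text
[ 0.682  0.571 -0.542  1.626  0.329  1.038  0.531]
[320.27986676 110.11761301]
[319.71849113 110.78285007]
```

View pics/w1.png

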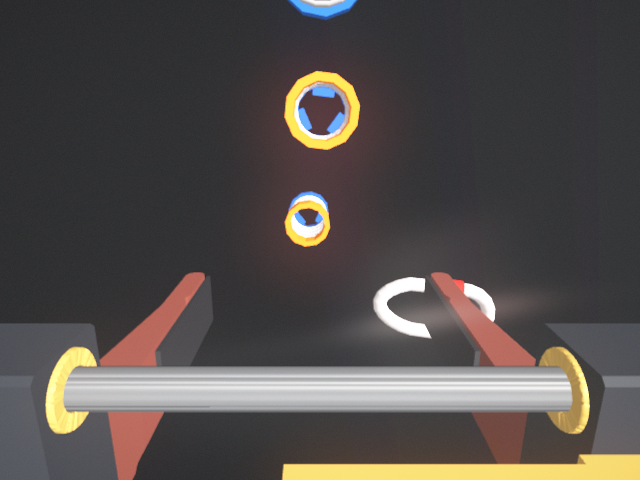

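View pics/w1c.png

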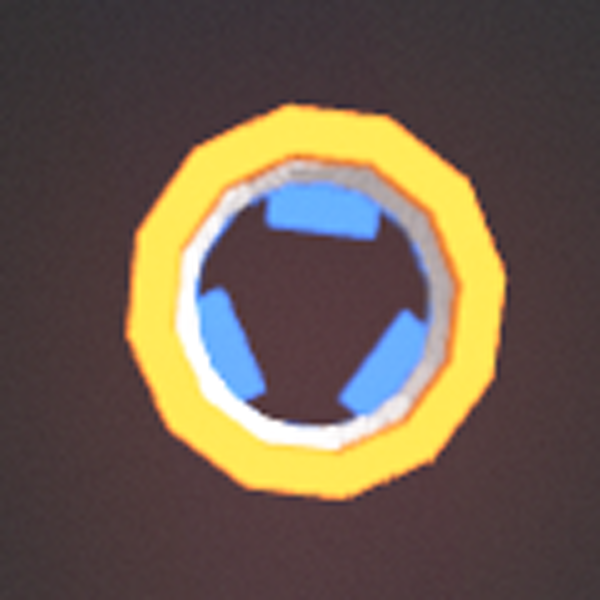

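```bash
cat >> h.py <<'E'
def onplane(c,uv,z):
    K=c["camera_matrix"]; d=c["R"].T@np.array([(uv[0]-K[0,2])/K[0,0],(uv[1]-K[1,2])/K[1,1],1.])
    o=-c["R"].T@c["t"]; return o+d*(z-o[2])/d[2]
E
python3 - <<'E'
from h import *
from workcell import *
c=dict(np.load("pics/w1.npz")); hsv=cv2.cvtColor(c["image"],cv2.COLOR_BGR2HSV)
m=((hsv[...,0]>8)&(hsv[...,0]<32)&(hsv[...,1]>120)&(hsv[...,2]>150)).astype(np.uint8)
m[:60]=0;m[160:]=0;m[:,:270]=0;m[:,370:]=0
cn=max(cv2.findContours(m,cv2.RETR_EXTERNAL,cv2.CHAIN_APPROX_NONE)[0],key=cv2.contourArea)
e=cv2.fitEllipse(cn); print("orange",e)
W=np.array([onplane(c,p[0],.06)[:2] for p in cn]); print(circ(W))
b=((hsv[...,0]>100)&(hsv[...,0]<120)&(hsv[...,1]>100)&(hsv[...,2]>120)).astype(np.uint8)
b[:80]=0;b[140:]=0;b[:,:290]=0;b[:,355:]=0
k,l,st,ce=cv2.connectedComponentsWithStats(b)
T=[]
for i in range(1,k):
    if st[i,4]>20: T.append(onplane(c,ce[i],.005)[:2]); print(st[i],ce[i],T[-1])
C,_=circ(W)
for ctr in(np.mean(T,0),C[:2]):
    print(ctr,[np.degrees(np.arctan2(*(t-ctr)[::-1]))%120 for t in T],[np.linalg.norm(t-ctr) for t in T])
s=state(); print(mv(s,[.632,.102,.15]))
E
```

```text
orange ((321.69696044921875, 109.98884582519531), (74.71514129638672, 77.76431274414062), 1.4497497081756592)
(array([ 0.55737884, -0.17130336,  0.02044099]), np.float64(0.0002519411764029684))
[309  87  29  11 216] [323.13425926  91.78240741] [ 0.55276919 -0.15956993]
[298 106  14  24 172] [304.12790698 118.31395349] [ 0.54950958 -0.18059721]
[327 112  18  21 189] [335.87830688 122.55555556] [ 0.56975587 -0.17295018]
[ 0.55734488 -0.17103911] [np.float64(111.74979943687345), np.float64(110.65664789085145), np.float64(111.24620596850318)] [np.float64(0.012348241782511015), np.float64(0.012359180086680186), np.float64(0.012557269380864008)]
[ 0.55737884 -0.17130336] [np.float64(111.44809572041969), np.float64(109.7448379432737), np.float64(112.4210631139923)] [np.float64(0.012606444924116628), np.float64(0.012177883537779797), np.float64(0.01248611533967787)]
(array([4.68, 3.27, 0.04]), None)
```

Emit:
drive_tool(targets=[0.94,0.65,0,0,0.94,0.65,0,0,0.94,0.65,0,0,0.94,0.65,0,0,0.94,0.65,0,0])

```text
t: 3.95
eef_pos: [0.6264, 0.0743, 0.153]
eef_rot: [3.141, 0.0, 2.06]
wrist_force: [0.5, 0.4, -1.0]
width: 0.0878
```

Emit:
drive_tool(targets=[0,0,0,0,0,0,0,0])

```text
t: 4.2
eef_pos: [0.6262, 0.0723, 0.1526]
eef_rot: [-3.141, 0.001, 2.062]
wrist_force: [0.5, -1.3, 0.1]
width: 0.0878
```

Run:
```python
from h import *
from workcell import *
s=state(); print(s["joint_positions"].round(3),s["eef_pos"],s["eef_rot"])
c=camera("wrist"); np.savez("pics/w2.npz",**c); 
im=c["image"]; cv2.imwrite("pics/w2.png",im)
u,v=proj(c,[.598,.1663,.07]).astype(int); print(u,v)
crop=im[max(v-60,0):v+60,max(u-60,0):u+60]; cv2.imwrite("pics/w2c.png",cv2.resize(crop,None,fx=5,fy=5,interpolation=cv2.INTER_CUBIC))
```

```text
[ 0.211  0.569 -0.58   1.642  0.351  1.038  0.014] [0.62621459 0.07230678 0.1526388 ] [-3.14088407e+00  5.35621459e-04  2.06154205e+00]
355 66
```

View pics/w2.png

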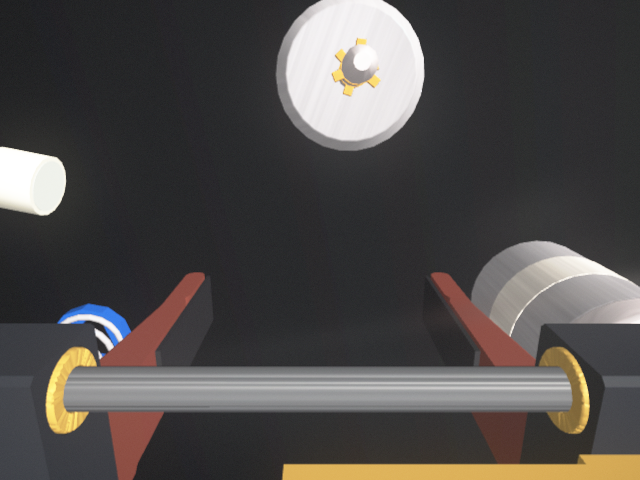

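View pics/w2c.png

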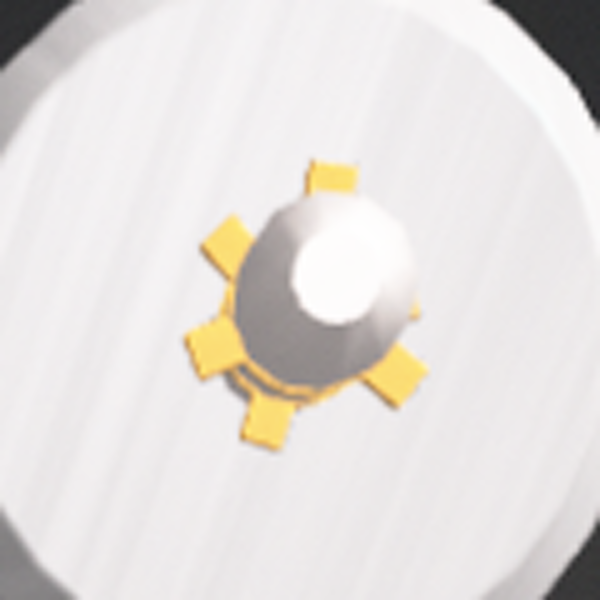

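Run:
```python
from h import *
c=dict(np.load("pics/w2.npz"))
f=lambda p:np.array([295+(p[0]+.5)/5-.5,6+(p[1]+.5)/5-.5])
U=[[(312,160),(357,167)],[(184,342),(205,380)],[(428,372),(398,408)]]
L=[[(235,215),(201,247)],[(241,440),(279,452)]]
def run(sets,z):
    # mid of outer edges, r=13.5
    M=np.array([np.mean([onplane(c,f(p),z)[:2] for p in l],0) for l in sets])
    print(z,[np.round(np.linalg.norm(np.subtract(onplane(c,f(l[0]),z),onplane(c,f(l[1]),z)))*1000,1) for l in sets])
    return M
Mu=run(U,.069); Ml=run(L,.049)
def res(p):
    r=[]
    for M,t in((Mu,p[2]),(Ml,p[3])):
        for m in M:
            a=np.arctan2(*(m-p[:2])[::-1]); k=np.round((a-t)/(2*np.pi/3)); a2=t+k*2*np.pi/3
            r+=list(m-p[:2]-.0135*np.array([np.cos(a2),np.sin(a2)]))
    return np.array(r)
best=None
for tu in np.radians(range(0,120,20)):
    for tl in np.radians(range(0,120,20)):
        s=least_squares(res,[.598,.166,tu,tl])
        if best is None or s.cost<best.cost: best=s
print(best.x[:2],np.degrees(best.x[2:])%120,(best.fun*1000).round(1))
ct=best.x[:2]
for n,M in(("u",Mu),("l",Ml)):
    print(n,[(np.degrees(np.arctan2(*(m-ct)[::-1]))%120).round(1) for m in M],[np.linalg.norm(m-ct).round(4) for m in M])
print("upper-only centre", circ(Mu,.0135))
print("tip",onplane(c,f((336,281)),.093))
g=cv2.cvtColor(c["image"],cv2.COLOR_BGR2GRAY); m=(g>110).astype(np.uint8); m[160:]=0; m[:,:250]=0;m[:,450:]=0
cn=max(cv2.findContours(m,cv2.RETR_EXTERNAL,cv2.CHAIN_APPROX_NONE)[0],key=cv2.contourArea)
cn=cn[cn[:,0,1]>3]
print("disc",[circ(np.array([onplane(c,p[0],z)[:2] for p in cn])) for z in(.02,)])
```

```text
0.069 [np.float64(4.6), np.float64(4.3), np.float64(4.6)]
0.049 [np.float64(5.0), np.float64(4.5)]
[0.59887645 0.16663805] [110.85208357  40.88138127] [-0.   0.1  0.2  0.1 -0.3 -0.1  0.2 -0.1 -0.   0. ]
u [np.float64(110.9), np.float64(111.4), np.float64(110.2)] [np.float64(0.0136), np.float64(0.0133), np.float64(0.0132)]
l [np.float64(41.0), np.float64(40.8)] [np.float64(0.0133), np.float64(0.0135)]
upper-only centre (array([0.59874436, 0.16683147]), np.float64(0.00010947811149550334))
tip [0.59880957 0.16641939 0.093     ]
disc [(array([0.59864607, 0.16659544, 0.04589093]), np.float64(0.0002185536984961558))]
```

Run:
```python
from h import *
from workcell import *
s=state()
print(mv(s,[.5572,-.1712,.1526],np.radians(118)))
```

```text
(array([-3.02, -2.91,  0.01]), np.float64(0.00344077439443898))
```

Emit:
drive_tool(targets=[-0.6,-0.58,0,0,-0.6,-0.58,0,0,-0.6,-0.58,0,0,-0.6,-0.58,0,0,-0.6,-0.58,0,0])

```text
t: 4.88
eef_pos: [0.5563, -0.1723, 0.153]
eef_rot: [-3.141, 0.001, 2.058]
wrist_force: [0.8, 0.9, -0.1]
width: 0.0879
```

Emit:
drive_tool(targets=[0,0,0.4,0,0,0,0,0])

```text
t: 5.12
eef_pos: [0.5558, -0.1707, 0.1276]
eef_rot: [-3.139, -0.002, 2.057]
wrist_force: [0.2, 1.0, 1.0]
width: 0.0877
```

Run:
```python
from h import *
from workcell import *
s=state()
print(s["eef_pos"],s["eef_rot"],mv(s,[.5572,-.1712,.048],np.radians(118)))
c=camera("wrist"); cv2.imwrite("pics/w3.png",c["image"])
```

```text
[ 0.55575544 -0.17065518  0.12756448] [-3.13899008e+00 -1.70467388e-03  2.05731507e+00] (array([-0.02,  0.02,  1.33]), np.float64(-0.020754934073721643))
```

View pics/w3.png

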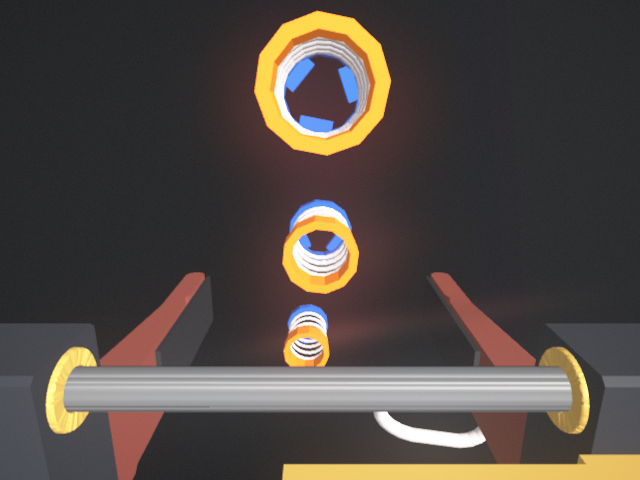

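The wrist picture shows the middle spring at (320,255), centred between the fingers with its neighbours clear. I'm descending and gripping.

Emit:
drive_tool(targets=[0,0.02,0.5,0,-0.02,0,0.5,0,0,0,0.33,0,0,0,0,0])

```text
t: 5.68
eef_pos: [0.5589, -0.1682, 0.0483]
eef_rot: [-3.14, -0.001, 2.062]
wrist_force: [0.7, 0.0, 0.9]
width: 0.088
```

Emit:
drive_tool(targets=[0,0,0,0,0,0,0,0,0,0,0,0,0,0,0,0,0,0,0,0], fingers=0)

```text
t: 6.3
eef_pos: [0.5593, -0.1689, 0.0492]
eef_rot: [-3.141, 0.0, 2.062]
wrist_force: [-1.6, -0.7, 0.2]
width: 0.0413
```

Emit:
drive_tool(targets=[0,0,-0.3,0,0,0,-0.6,0,0,0,-0.7,0,0,0,-0.6,0,0,0,0,0])

```text
t: 6.92
eef_pos: [0.5612, -0.1688, 0.1852]
eef_rot: [3.137, 0.004, 2.062]
wrist_force: [-0.3, 0.2, -0.9]
width: 0.0394
```

Emit:
drive_tool(targets=[0.8,0.43,0,0,0.8,0.43,0,0,0.8,0.43,0,0,0.8,0.43,0,0,0.8,0.43,0,0])

```text
t: 7.55
eef_pos: [0.5593, 0.1052, 0.1806]
eef_rot: [-3.141, -0.0, 2.062]
wrist_force: [1.2, -0.4, -1.7]
width: 0.04
```

Emit:
drive_tool(targets=[0,0,0,1,0,0,0,1,0,0,0,1,0,0,0,1,0,0,0,1])

```text
t: 8.18
eef_pos: [0.5593, 0.1036, 0.1804]
eef_rot: [-3.14, 0.0, 1.535]
wrist_force: [-0.4, 0.4, -1.1]
width: 0.04
```

Emit:
drive_tool(targets=[0,0,0,1,0,0,0,1,0,0,0,1,0,0,0,1,0,0,0,1])

```text
t: 8.8
eef_pos: [0.5593, 0.1036, 0.1804]
eef_rot: [-3.14, 0.001, 1.011]
wrist_force: [0.3, -0.3, -1.4]
width: 0.0399
```

Emit:
drive_tool(targets=[0,0,0,0,0,0,0,0])

```text
t: 9.05
eef_pos: [0.5597, 0.1037, 0.1808]
eef_rot: [-3.141, 0.0, 1.017]
wrist_force: [0.3, -0.1, -1.2]
width: 0.0396
```

Run:
```python
from h import *
from workcell import *
s=state()
for i in range(1): print(s["joint_positions"].round(3),s["eef_pos"],s["eef_rot"],s["wrist_force"],s["torque"])
for n in("wrist","scene","side"):
    c=camera(n); np.savez(f"pics/{n}4.npz",**c); cv2.imwrite(f"pics/{n}4.png",c["image"])
s=state(); print(s["eef_pos"],s["t"])
```

```text
[ 0.053  0.407 -0.418  1.776  0.192  0.999 -0.993] [0.55965361 0.10372053 0.18078669] [-3.14110592e+00  4.98040692e-04  1.01721467e+00] [ 0.26206615 -0.11645309 -1.17850232] [-0.00371367 -0.07163186 -0.04929926]
[0.55986123 0.10366229 0.18094437] 9.2
```

View pics/wrist4.png

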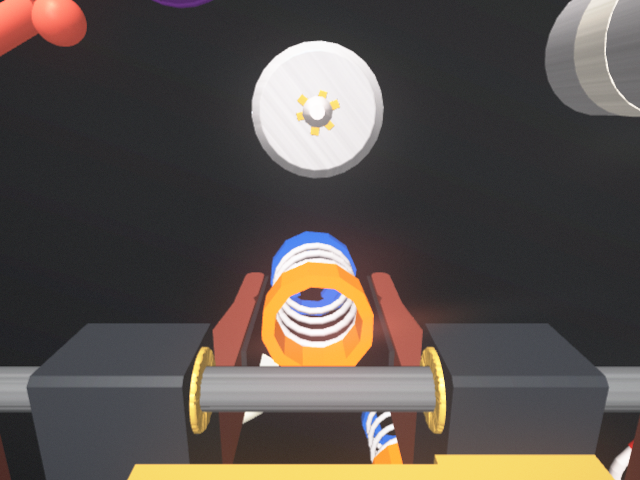

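View pics/scene4.png

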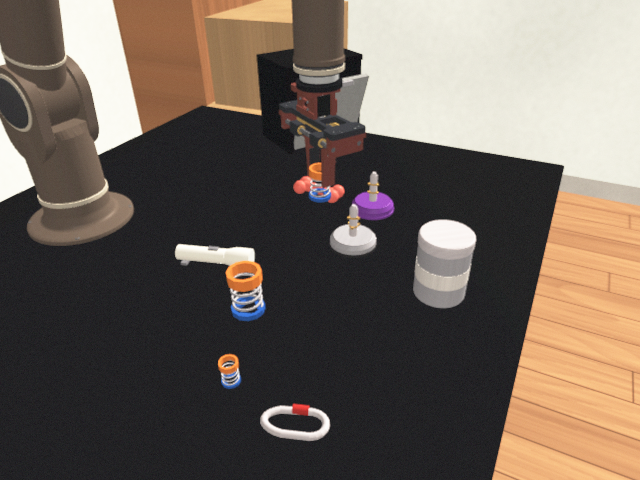

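```bash
cat > meas.py <<'E'
from h import *
def meas(c,zt,verbose=True):
    hsv=cv2.cvtColor(c["image"],cv2.COLOR_BGR2HSV)
    o=((hsv[...,0]>5)&(hsv[...,0]<25)&(hsv[...,1]>150)&(hsv[...,2]>120)).astype(np.uint8); o[:225]=0;o[362:]=0;o[:,:258]=0;o[:,378:]=0
    b=((hsv[...,0]>100)&(hsv[...,0]<120)&(hsv[...,1]>120)&(hsv[...,2]>80)).astype(np.uint8); b[:215]=0;b[300:]=0;b[:,:255]=0;b[:,380:]=0
    # orange: per-row left/right extremes
    pts=[]
    for r in range(272,352,2):
        x=np.flatnonzero(o[r])
        if len(x): pts+= [(x[0]-.5,r),(x[-1]+.5,r)]
    for u in range(285,350,2):
        y=np.flatnonzero(o[:,u])
        if len(y): pts.append((u,y[0]-.5))
    zs=zt+.012
    W=np.array([onplane(c,p,zs)[:2] for p in pts]); S=circ(W); Sr=circ(W,.020)
    pts=[]
    for u in range(280,352,2):
        y=np.flatnonzero(b[:,u])
        if len(y): pts.append((u,y[0]-.5))
    W=np.array([onplane(c,p,zt-.048)[:2] for p in pts]); F=circ(W,.020)
    return S,Sr,F
E
python3 - <<'E'
from meas import *
c=dict(np.load("pics/wrist4.npz"))
S,Sr,F=meas(c,.1808); print("sleeve",S,Sr,"\nfoot",F)
im=c["image"]; u,v=317,109
cv2.imwrite("pics/w4c.png",cv2.resize(im[v-40:v+40,u-40:u+40],None,fx=7.5,fy=7.5,interpolation=cv2.INTER_CUBIC))
cv2.imwrite("pics/w4s.png",cv2.resize(im[225:365,240:400],None,fx=4,fy=4,interpolation=cv2.INTER_CUBIC))
g=cv2.cvtColor(im,cv2.COLOR_BGR2GRAY); m=(g>110).astype(np.uint8); m[190:]=0; m[:25]=0;m[:,:230]=0;m[:,410:]=0
cn=max(cv2.findContours(m,cv2.RETR_EXTERNAL,cv2.CHAIN_APPROX_NONE)[0],key=cv2.contourArea)
print("disc",[circ(np.array([onplane(c,p[0],z)[:2] for p in cn])) for z in(.02,)])
E
```

```text
sleeve (array([0.5610803 , 0.1059548 , 0.02070194]), np.float64(0.0007562258758442463)) (array([0.56145579, 0.1065776 ]), np.float64(0.0009548358621888754)) 
foot (array([0.55724055, 0.10369938]), np.float64(0.00022387609297165484))
disc [(array([0.59869147, 0.16696736, 0.0459991 ]), np.float64(0.00023134815769617004))]
```

View pics/w4c.png

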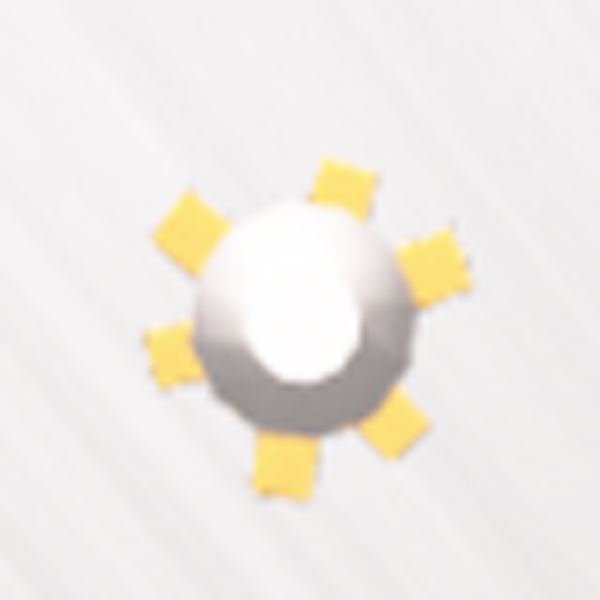

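View pics/w4s.png

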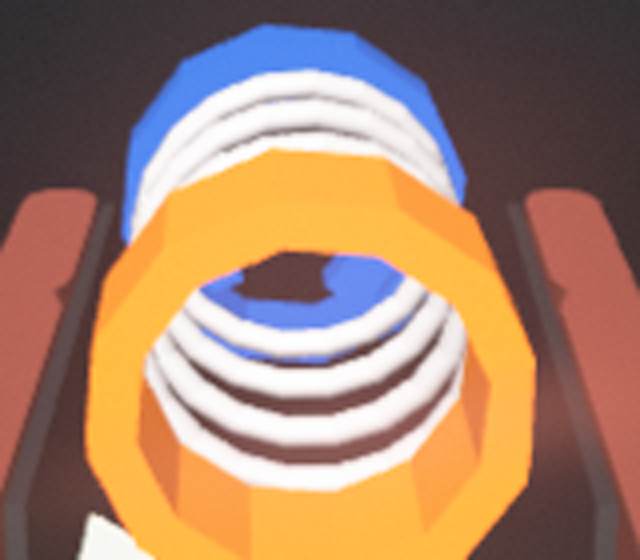

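Run:
```python
from meas import *
c=dict(np.load("pics/wrist4.npz")); zt=.1808
hsv=cv2.cvtColor(c["image"],cv2.COLOR_BGR2HSV)
o=((hsv[...,0]>5)&(hsv[...,0]<25)&(hsv[...,1]>150)&(hsv[...,2]>120)).astype(np.uint8); o[:225]=0;o[362:]=0;o[:,:258]=0;o[:,378:]=0
b=((hsv[...,0]>100)&(hsv[...,0]<120)&(hsv[...,1]>120)&(hsv[...,2]>80)).astype(np.uint8); b[:215]=0;b[300:]=0;b[:,:255]=0;b[:,380:]=0
po=[];pb=[]
for r in range(275,358,2):
    x=np.flatnonzero(o[r]); po+=[(x[0]-.5,r),(x[-1]+.5,r)]
for u in range(285,350,2):
    y=np.flatnonzero(o[:,u]); po.append((u,y[0]-.5))
for u in range(280,352,2):
    y=np.flatnonzero(b[:,u])
    if len(y): pb.append((u,y[0]-.5))
for r in range(245,268,2):
    x=np.flatnonzero(b[r]); pb+=[(x[0]-.5,r),(x[-1]+.5,r)]
th=np.arange(0,2*np.pi,.05)
def hull(X,z0,z1,r):
    P=np.array([proj(c,[X[0]+r*np.cos(t),X[1]+r*np.sin(t),z]) for z in(z0,z1) for t in th]).astype(np.float32)
    return cv2.convexHull(P)
def res(X,pts,z0,z1):
    h=hull(X,z0,z1,X[2]); return [cv2.pointPolygonTest(h,(float(p[0]),float(p[1])),True) for p in pts]
R=Ro.from_euler('xyz',[-3.1411,.0005,1.0172]).as_matrix()
T=np.array([.5597,.1037,.1808])
for n,pts,z0,z1 in(("sleeve",po,zt-.002,zt+.012),("foot",pb,zt-.048,zt-.040)):
  for r in(None,.0197):
    if r is None: s=least_squares(lambda p:res(p,pts,z0,z1),[.559,.104,.0197],diff_step=1e-4,loss='soft_l1'); X=s.x
    else: s=least_squares(lambda p:res([*p,r],pts,z0,z1),[.559,.104],diff_step=1e-4,loss='soft_l1'); X=s.x
    d=R.T@(np.array([*X[:2],T[2]])-T)
    print(n,X,"px rms",np.sqrt(np.mean(s.fun**2)),"in tool mm",(d*1000).round(1))
# upper lugs + rod tip
f=lambda p:np.array([277+(p[0]+.5)/7.5-.5,69+(p[1]+.5)/7.5-.5])
U=[(170,212),(462,260),(283,498)]  # outer edge mids
L=[(350,165),(153,363),(412,440)]
M=np.array([onplane(c,f(p),.069)[:2] for p in U]); C=circ(M,.0135); print("upper",C,[(np.degrees(np.arctan2(*(m-C[0])[::-1]))%120).round(1) for m in M])
M=np.array([onplane(c,f(p),.049)[:2] for p in L]); C=circ(M,.0135); print("lower",C,[(np.degrees(np.arctan2(*(m-C[0])[::-1]))%120).round(1) for m in M])
print("tip",onplane(c,f((302,321)),.093))
```

```text
sleeve [0.55903758 0.10261762 0.02036243] px rms 0.8592632230627143 in tool mm [-1.3  0.   0. ]
sleeve [0.55938532 0.1031848 ] px rms 1.7252940801115002 in tool mm [-0.6  0.   0. ]
foot [0.55700352 0.10341113 0.02032236] px rms 0.5251213602023604 in tool mm [-1.7 -2.1  0. ]
foot [0.55744455 0.1040746 ] px rms 0.724602393323141 in tool mm [-0.9 -2.1  0. ]
upper (array([0.5985271 , 0.16659425]), np.float64(9.307815206644436e-05)) [np.float64(108.9), np.float64(109.7), np.float64(111.4)]
lower (array([0.59873442, 0.1666824 ]), np.float64(0.0001883183907847363)) [np.float64(41.6), np.float64(42.4), np.float64(42.0)]
tip [0.59861447 0.16679983 0.093     ]
```

Emit:
drive_tool(targets=[0.5,0.02,0,0,0.5,0.02,0,0,0.26,0,0,0,0,0,0.4,0,0,0,0,0])

```text
t: 9.82
eef_pos: [0.6006, 0.1658, 0.1553]
eef_rot: [-3.139, 0.003, 1.015]
wrist_force: [-0.2, -0.3, -1.8]
width: 0.0401
```

Run:
```python
from h import *
from workcell import *
s=state()
print(s["eef_pos"],s["eef_rot"],s["wrist_force"])
ims=[]
for n,b in(("wrist",(225,240)),("scene",(180,313)),("side",(255,250))):
    c=camera(n); np.savez(f"pics/{n}5.npz",**c); im=c["image"]
    v,u=b; k={"wrist":4,"scene":6,"side":6}[n]; h,w={"wrist":(140,160),"scene":(80,90),"side":(90,100)}[n]
    cv2.imwrite(f"pics/{n}5c.png",cv2.resize(im[v:v+h,u:u+w],None,fx=k,fy=k,interpolation=cv2.INTER_CUBIC))
    print(n,proj(c,[.5987,.1667,.093]),proj(c,[.5987,.1667,s["eef_pos"][2]-.048]),proj(c,s["eef_pos"]))
```

```text
[0.60057683 0.1658419  0.1552881 ] [-3.13915805  0.00324483  1.01511521] [-0.21895981 -0.28993191 -1.79584379]
wrist [313.23846532 257.82680843] [312.90906927 267.41848345] [316.71560154 310.84358438]
scene [353.62429483 205.52212972] [353.78868382 199.07861177] [355.09772569 177.01245619]
side [293.44328086 296.5522131 ] [292.99492151 291.08572755] [290.57830024 271.52344572]
```

View pics/wrist5c.png

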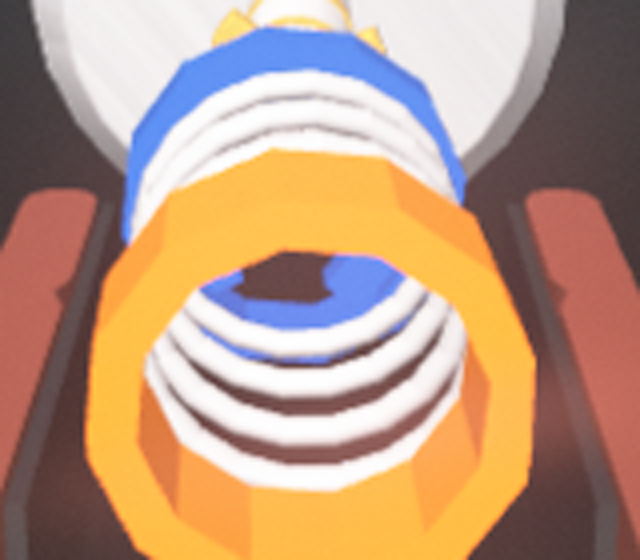

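View pics/scene5c.png

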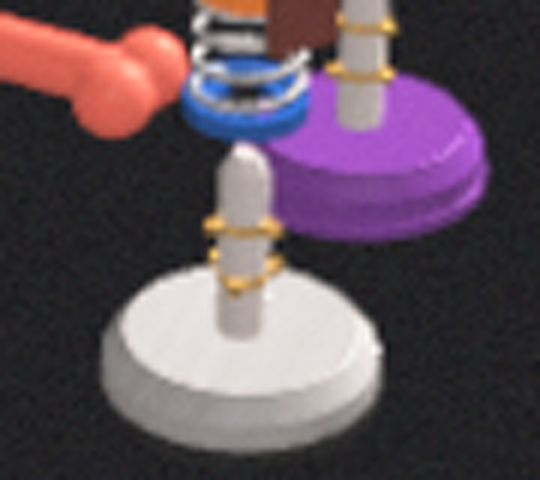

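View pics/side5c.png

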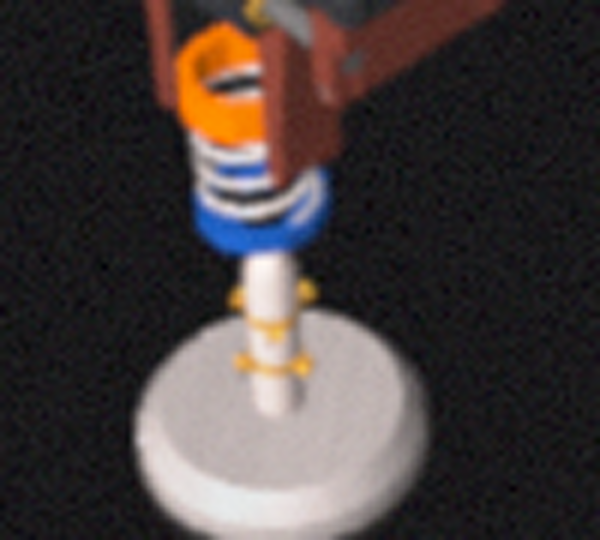

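```bash
cat > fit.py <<'E'
from h import *
th=np.arange(0,2*np.pi,.08)
def tiltfit(c,name,zt,guess=(.599,.166),parts=("foot",),zfoot=None):
    """fit circle-hull of blue ring (r,.0201) in camera c"""
    hsv=cv2.cvtColor(c["image"],cv2.COLOR_BGR2HSV)
    b=((hsv[...,0]>100)&(hsv[...,0]<122)&(hsv[...,1]>110)&(hsv[...,2]>60)).astype(np.uint8)
    zf=zt-.048 if zfoot is None else zfoot
    u,v=proj(c,[*guess,zf]); k=60 if name=="wrist" else 18
    m=np.zeros_like(b); m[max(0,int(v-k)):int(v+k),int(u-k):int(u+k)]=1; b*=m
    cn=cv2.findContours(b,cv2.RETR_EXTERNAL,cv2.CHAIN_APPROX_NONE)[0]
    cn=max(cn,key=len)[:,0].astype(float)
    h=cv2.convexHull(cn.astype(np.float32))
    pts=[p for p in cn if abs(cv2.pointPolygonTest(h,(float(p[0]),float(p[1])),True))<1.2]
    if name=="wrist": pts=[p for p in pts if p[1]<v-5]
    else: pts=[p for p in pts if p[1]>v-2]
    def hull(X):
        P=np.array([proj(c,[X[0]+.020*np.cos(t),X[1]+.020*np.sin(t),z]) for z in(zf,zf+.008) for t in th]).astype(np.float32)
        return cv2.convexHull(P)
    def res(X):
        hh=hull(X); return [cv2.pointPolygonTest(hh,(float(p[0]),float(p[1])),True)-.5 for p in pts]
    s=least_squares(res,guess,diff_step=1e-4,loss='soft_l1')
    return s.x,np.sqrt(np.mean(s.fun**2)),len(pts),(u,v)
E
python3 - <<'E'
from fit import *
for n in("wrist","scene","side"):
    c=dict(np.load(f"pics/{n}5.npz")); print(n,tiltfit(c,n,.1555))
# rod in scene/side from image: gray pixels, edge midpoints compared to projection of (.5987,.1667,z)
for n in("scene","side"):
    c=dict(np.load(f"pics/{n}5.npz")); g=cv2.cvtColor(c["image"],cv2.COLOR_BGR2GRAY).astype(float)
    for z in (.085,.09):
        u,v=proj(c,[.5987,.1667,z]); r=int(round(v)); row=g[r,int(u)-9:int(u)+10]
        print(n,z,(u,v),row.astype(int).tolist())
E
```

```text
wrist (array([0.59767786, 0.1654254 ]), np.float64(0.5846979395944287), 100, (np.float64(314.1719762676258), np.float64(268.40113562243005)))
scene (array([0.59589286, 0.16941011]), np.float64(0.37284541379554936), 23, (np.float64(353.7878548796012), np.float64(199.17389259267011)))
side (array([0.59981632, 0.16444634]), np.float64(0.7079032844041968), 32, (np.float64(292.94596011718517), np.float64(290.71998109121654)))
scene 0.085 (np.float64(353.53341388479316), np.float64(209.08436928569637)) [34, 34, 37, 32, 38, 101, 144, 161, 166, 172, 177, 180, 188, 186, 125, 81, 77, 79, 77]
scene 0.09 (np.float64(353.59011772215615), np.float64(206.861761925755)) [34, 34, 33, 38, 36, 67, 131, 159, 164, 180, 185, 192, 224, 167, 88, 76, 81, 81, 82]
side 0.085 (np.float64(293.6909375079383), np.float64(299.5716918205296)) [23, 27, 27, 23, 18, 49, 135, 216, 240, 243, 239, 229, 203, 173, 132, 81, 43, 24, 26]
side 0.09 (np.float64(293.53643367843716), np.float64(297.68795067143617)) [29, 19, 21, 29, 24, 40, 105, 188, 234, 242, 242, 230, 201, 149, 107, 60, 32, 19, 24]
```

Emit:
drive_tool(targets=[0.01,0,0.2,0,0,0,0.2,0,0,0,0,0,0,0,0,0])

```text
t: 10.48
eef_pos: [0.6022, 0.1672, 0.133]
eef_rot: [-3.141, 0.0, 1.015]
wrist_force: [-0.5, 0.7, -2.1]
width: 0.0398
```

Emit:
drive_tool(targets=[0,0,0.1,0,0,0,0.05,0,0,0,0,0,0,0,0,0])

```text
t: 10.98
eef_pos: [0.6023, 0.1672, 0.1242]
eef_rot: [3.141, -0.0, 1.015]
wrist_force: [0.8, -0.5, -2.0]
width: 0.0399
```

Emit:
drive_tool(targets=[0,0,0.1,0,0,0,0.05,0,0,0,0,0,0,0,0,0])

```text
t: 11.48
eef_pos: [0.6023, 0.1672, 0.1151]
eef_rot: [3.142, -0.0, 1.015]
wrist_force: [-0.0, 0.1, -1.3]
width: 0.0401
```

Emit:
drive_tool(targets=[0,0,0.06,0,0,0,0,0,0,0,0,0])

```text
t: 11.85
eef_pos: [0.6022, 0.1672, 0.1115]
eef_rot: [-3.142, 0.0, 1.015]
wrist_force: [-0.1, -0.5, -1.1]
width: 0.0401
```

```bash
cat > look.py <<'E'
from h import *
from workcell import *
import sys
k=sys.argv[1]
s=state()
print(s["t"],s["eef_pos"],s["eef_rot"],s["wrist_force"],s["torque"])
out=[]
for n,b in(("scene",(175,313)),("side",(255,250))):
    c=camera(n); np.savez(f"pics/{n}{k}.npz",**c); im=c["image"]
    v,u=b; out.append(cv2.resize(im[v:v+90,u:u+80],None,fx=5,fy=5,interpolation=cv2.INTER_CUBIC))
cv2.imwrite(f"pics/l{k}.png",np.hstack(out))
E
python3 look.py 6
```

```text
11.85 [0.60221238 0.16719787 0.11145741] [-3.14157748e+00  2.66607348e-05  1.01480365e+00] [-0.12725118 -0.49410192 -1.06023346] [-0.0053547  -0.04411467 -0.01910687]
```

View pics/l6.png

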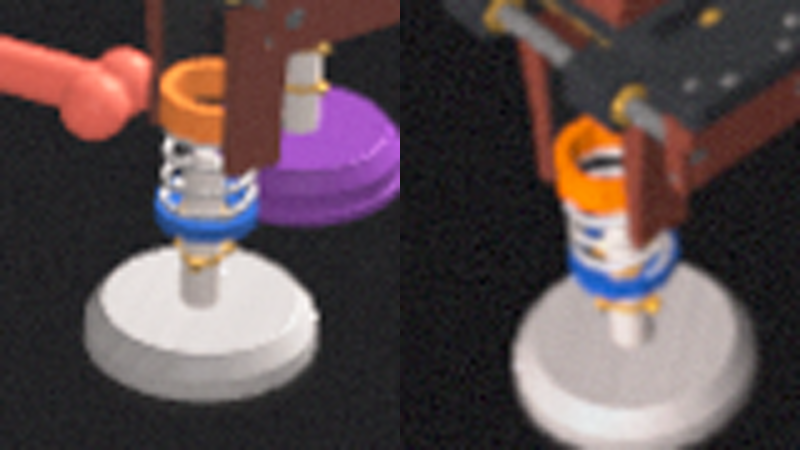

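Emit:
drive_tool(targets=[0,0,0.05,0,0,0,0,0])

```text
t: 12.2
eef_pos: [0.602, 0.1671, 0.1082]
eef_rot: [-3.141, 0.0, 1.015]
wrist_force: [-0.7, -0.4, -0.8]
width: 0.0401
```

Emit:
drive_tool(targets=[0,0,0.05,0,0,0,0.05,0,0,0,0,0])

```text
t: 12.58
eef_pos: [0.602, 0.1671, 0.1021]
eef_rot: [-3.141, 0.001, 1.015]
wrist_force: [-0.8, -1.1, -0.9]
width: 0.0403
```

```bash
python3 look.py 7
```

```text
12.575 [0.60199323 0.16707492 0.10206874] [-3.14118673e+00  5.19302134e-04  1.01475717e+00] [-0.78618637 -1.10208685 -0.90585909] [-0.05959514 -0.04472486  0.00056086]
```

View pics/l7.png

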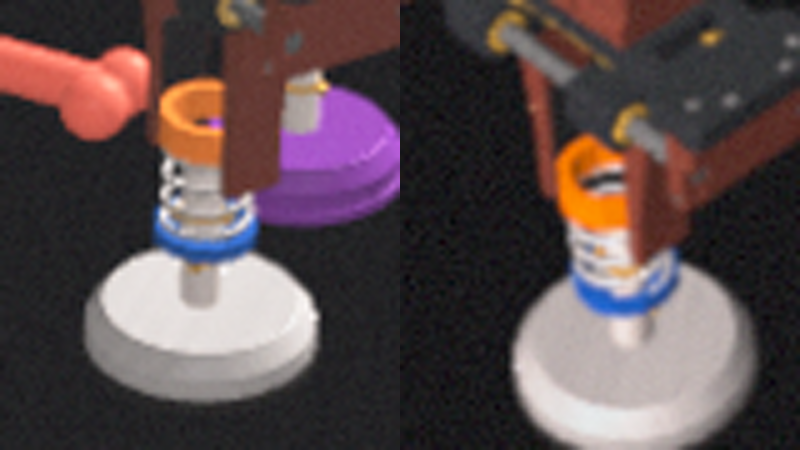

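Emit:
drive_tool(targets=[0.005,-0.004,0,-1,0.005,-0.004,0,-1,0.005,-0.004,0,-1,0.005,-0.004,0,-1])

```text
t: 13.18
eef_pos: [0.6019, 0.1686, 0.1026]
eef_rot: [3.141, -0.0, 1.437]
wrist_force: [0.0, -0.5, -2.1]
width: 0.0396
```

Emit:
drive_tool(targets=[0.005,-0.004,0,-1,0.005,-0.004,0,-1,0.005,-0.004,0,-1,0.005,-0.004,0,-1,0,0,0,-0.33])

```text
t: 13.8
eef_pos: [0.6009, 0.1697, 0.1025]
eef_rot: [3.142, -0.0, 1.888]
wrist_force: [0.1, 0.2, -0.7]
width: 0.04
```

Emit:
drive_tool(targets=[0,0,0.04,0,0,0,0,0])

```text
t: 14.05
eef_pos: [0.6007, 0.1697, 0.0999]
eef_rot: [-3.141, 0.0, 1.886]
wrist_force: [-0.1, -0.2, -1.7]
width: 0.04
```

Emit:
drive_tool(targets=[0,0,0.05,0,0,0,0.03,0,0,0,0,0])

```text
t: 14.42
eef_pos: [0.6007, 0.1698, 0.095]
eef_rot: [-3.141, 0.0, 1.887]
wrist_force: [0.2, -0.0, -1.1]
width: 0.04
```

Emit:
drive_tool(targets=[0,0,0.04,0,0,0,0,0])

```text
t: 14.68
eef_pos: [0.6007, 0.1698, 0.0927]
eef_rot: [-3.141, 0.0, 1.887]
wrist_force: [-0.2, 0.0, -1.6]
width: 0.04
```

Emit:
drive_tool(targets=[0,0,0.04,0,0,0,0,0])

```text
t: 14.92
eef_pos: [0.6007, 0.1697, 0.0902]
eef_rot: [-3.141, 0.0, 1.887]
wrist_force: [0.1, 0.0, -2.0]
width: 0.0399
```

```bash
python3 look.py 8
```

```text
14.925 [0.60071667 0.1697103  0.09024297] [-3.14124522e+00  2.45878765e-05  1.88699292e+00] [ 0.13699565  0.0184803  -1.95564622] [-0.01188232 -0.10126465 -0.01165454]
```

View pics/l8.png

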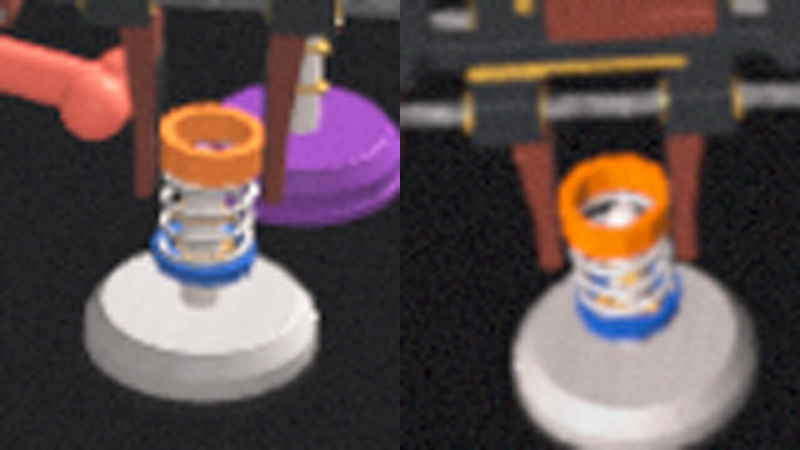

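Emit:
drive_tool(targets=[0,0,0.05,0,0,0,0.05,0,0,0,0.05,0,0,0,0,0])

```text
t: 15.52
eef_pos: [0.6006, 0.1697, 0.0811]
eef_rot: [-3.141, 0.0, 1.887]
wrist_force: [-0.1, 0.6, -1.2]
width: 0.0398
```

Emit:
drive_tool(targets=[0,0,0.05,0,0,0,0.04,0,0,0,0,0])

```text
t: 15.9
eef_pos: [0.6007, 0.1697, 0.0758]
eef_rot: [-3.141, 0.0, 1.887]
wrist_force: [0.1, -0.4, -1.8]
width: 0.0399
```

Emit:
drive_tool(targets=[0,0,0.04,0,0,0,0,0])

```text
t: 16.15
eef_pos: [0.601, 0.1699, 0.0738]
eef_rot: [3.141, -0.0, 1.887]
wrist_force: [-0.4, -0.2, 0.8]
width: 0.0395
```

Emit:
drive_tool(targets=[0,0,0.025,0,0,0,0,0])

```text
t: 16.4
eef_pos: [0.6009, 0.1699, 0.0724]
eef_rot: [3.141, 0.0, 1.887]
wrist_force: [-0.5, -0.3, 2.3]
width: 0.0397
```

```bash
python3 look.py 9
```

```text
16.4 [0.600946   0.16991598 0.07239582] [3.14123819e+00 5.72467781e-05 1.88710904e+00] [-0.46590139 -0.29110597  2.32926006] [-0.07681855  0.01132056  0.00339823]
```

View pics/l9.png

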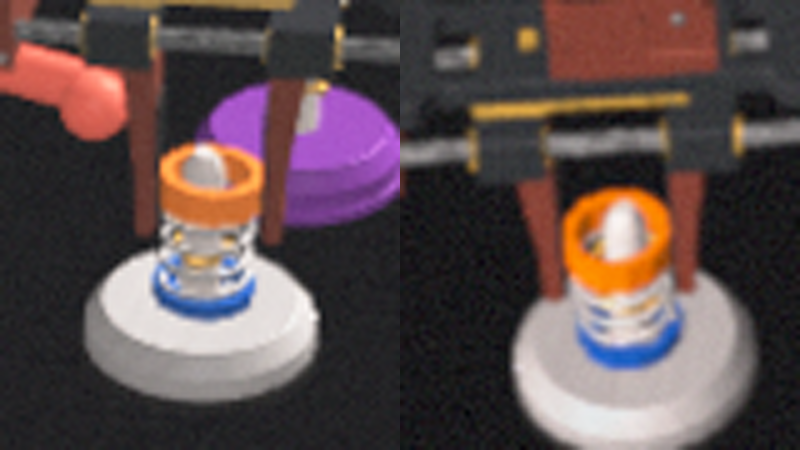

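Emit:
drive_tool(targets=[0,0,0,0,0,0,0,0,0,0,0,0,0,0,0,0,0,0,0,0], fingers=1)

```text
t: 17.12
eef_pos: [0.6008, 0.1698, 0.0721]
eef_rot: [-3.142, 0.0, 1.887]
wrist_force: [1.2, 0.6, -0.6]
width: 0.0856
```

Emit:
drive_tool(targets=[0,0,-0.2,0,0,0,-0.5,0,0,0,-0.7,0,0,0,-0.7,0,0,0,-0.7,0])

```text
t: 17.75
eef_pos: [0.6007, 0.1699, 0.2426]
eef_rot: [3.141, -0.0, 1.887]
wrist_force: [1.0, -0.7, -0.2]
width: 0.0878
```

Emit:
drive_tool(targets=[-0.8,0,0,0,-0.8,0,0,0,-0.8,0,0,0,0,0,0,0])

```text
t: 18.25
eef_pos: [0.6467, 0.0274, 0.2405]
eef_rot: [-3.141, 0.002, 1.88]
wrist_force: [-0.2, 0.1, 0.4]
width: 0.0879
```

```bash
python3 look.py 10
python3 - <<'E'
from fit import *
from workcell import *
c=camera("wrist"); np.savez("pics/w10.npz",**c); cv2.imwrite("pics/w10.png",c["image"])
s=camera("scene"); cv2.imwrite("pics/s10.png",s["image"])
P=cloud(s); hsv=cv2.cvtColor(s["image"],cv2.COLOR_BGR2HSV)
m=(hsv[...,0]>5)&(hsv[...,0]<18)&(hsv[...,1]>150)&(np.hypot(P[...,0]-.5987,P[...,1]-.1667)<.03)
print("sleeve z",np.percentile(P[m][:,2],[2,98]))
for n in("scene","side"):
    c=dict(np.load(f"pics/{n}10.npz"))
    for z in(.025,.029): print(n,z,tiltfit(c,n,.073,zfoot=z))
E
```

```text
18.25 [0.64667623 0.0273905  0.24050188] [-3.14140526e+00  2.29263771e-03  1.87979664e+00] [-0.16554102  0.06372143  0.41071161] [ 0.01129401 -0.05298108 -0.02274921]
sleeve z [0.07352838 0.08702978]
scene 0.025 (array([0.59627261, 0.17367902]), np.float64(0.2912411955557677), 20, (np.float64(352.873468198187), np.float64(235.01206016137436)))
scene 0.029 (array([0.59847089, 0.16819109]), np.float64(0.41724499075166904), 26, (np.float64(352.91589100895544), np.float64(233.34935462119438)))
side 0.025 (array([0.59910692, 0.16478787]), np.float64(0.4599776492536088), 28, (np.float64(295.43313981546527), np.float64(321.0330446168695)))
side 0.029 (array([0.59791262, 0.16812894]), np.float64(0.47017364841177123), 29, (np.float64(295.31808183253327), np.float64(319.63074949996906)))
```

View pics/l10.png

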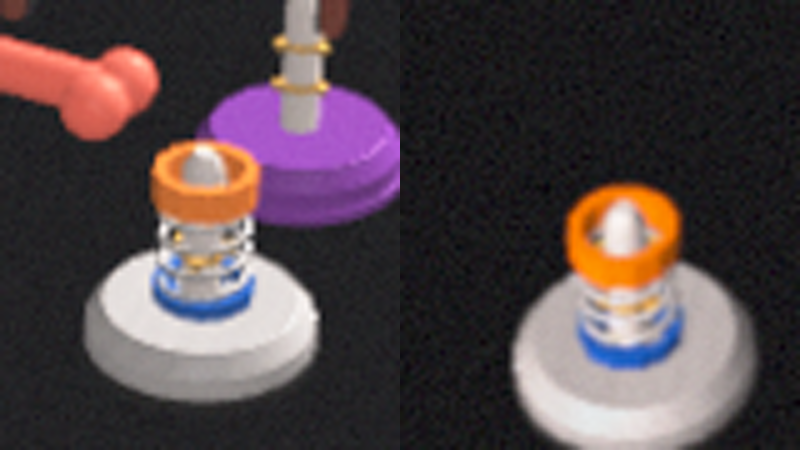

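View pics/w10.png

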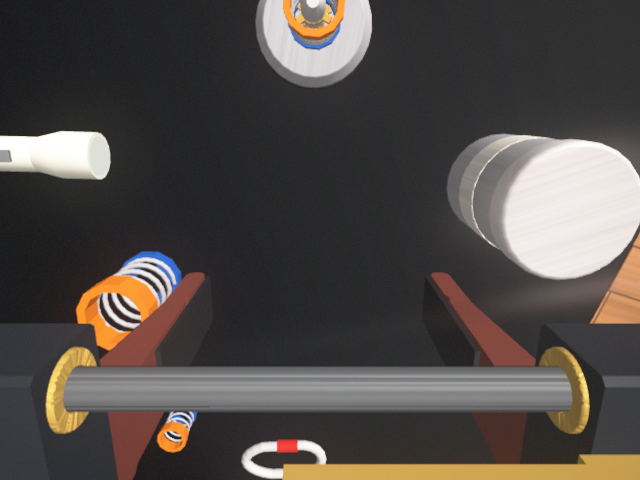

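View pics/s10.png

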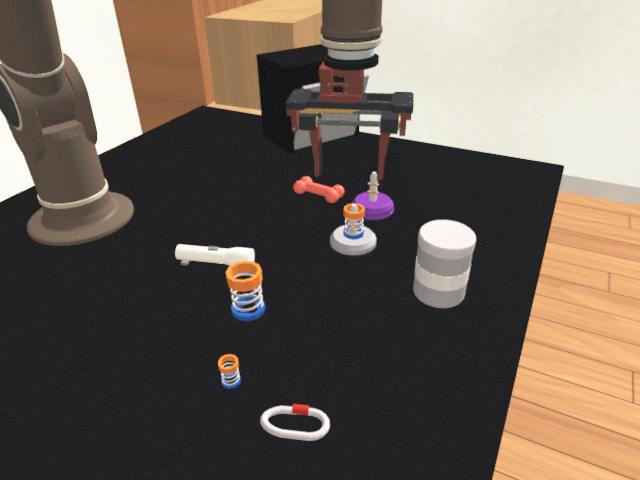

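```bash
python3 -c "
from workcell import *
print(job_done()); print(state()['t'])"
```

```text
the job is handed in; nothing more can be done
None
the job is handed in; nothing more can be done
```

The middle spring is threaded blue end down over the rod of the steel lid, released, and the job is handed in, with the arm clear of everything, at about 18.5 s.

I read the spring's notch angle and the angles of both brass lug sets from the wrist camera. I then turned the spring to line up with the upper set, and turned it 50° more between the two sets. It slipped past both sets without snagging, so I never had to press it past a lug. The only push was about 4 N of gentle contact on the lid.

**Last checks**
- **Seated:** first contact came at the expected height. After release, the sleeve's top measured 25.2 mm higher than when the spring stood on the shelf, against the lid's 25 mm. The rod tip shows above the sleeve, and the brass lugs show above the blue ring.
- **Other things:** in the last scene picture the other springs, the purple look-alike and the bystanders look unmoved.

**Disagreements**
- **Tilt:** while held, the spring was tilted about 2–3° in the fingers. I shifted the arm to allow for it, and it stood upright once released.
- **Blue ring position:** fitting the ring in the scene and side pictures at the nominal height gave y values 9 mm apart (0.174 and 0.165 m). They agreed when I assumed it sat 4 mm higher. I put this down to coarse pixels and about 2 mm of calibration error, because the sleeve height and the contact height both say it is home.

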